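# Load the drying box, shut the lid and set its dial

### The arm

A 6-joint arm with a two-finger parallel gripper is mounted at the origin on the work surface. World frame = base frame: x ahead of the robot, y to its left, z up, the work surface at z = 0. Lengths are in m, angles in degrees, forces in N, time in s.
With the tool pointing down it reaches from about 0.25 to 0.725 m from the base axis. Payload 9.7 kg.
Tool frame: the origin (TCP) lies midway between the tips of the shut fingers; the grasp point (between the pads) lies 19 mm behind it; x points along the fingers, y is the direction in which the jaws open and shut, and the axes are right-handed (so a half turn about x gives the same grasp; the last joint's range is limited). The gripper opens to 85 mm and grips with 20 to 120 N. Pads are 22 mm wide; open, the fingers measure 114 mm over their backs; the gripper's body (76 mm by 85 mm) begins 54 mm behind the grasp point. The pads swing forward as they close: fully open they stand 13 mm farther back than shut.
Start: joints at [-72.193, 4.979, 10.078, 95.1, 0, 90], TCP at [0.168, -0.524, 0.231] pointing down, gripper open.
Joint ranges: [-179.16, 179.16], [-48.56, 103.87], [-65.8, 70.77], [-126.05, 130.52], [-82.76, 87.17], [-180, 180]. Speed limits (degrees/s): [127.2, 127.2, 147.25, 180, 180, 180].

### API

Orientations are given as [roll, pitch, yaw] about the fixed x, y, z axes, in that order (R = Rz(yaw) Ry(pitch) Rx(roll)).
In Python, from workcell import bot, cams gives the robot as it stands.
- The arm moves only by the tool apply_moves, never from a script. Its argument "commands" is a list of rows, each a list of 5 numbers: the shift along the tool's x, y, z in m, then the turn about the tool's x in rad, then the opening, from -1 (shut) to 1 (fully open). In form: [[tx, ty, tz, roll, hand], ...]. A call has 1 to 12 rows; each row is the pose to reach, as a shift and turn from the pose measured when the call began, along the tool's axes at that moment; what a row does not reach only later rows make up. A row lasts 1/10 s, in which the tool goes at most 50 mm and 8.59 degrees, less where a joint would pass 70% of its speed; a pose out of reach is approached as far as the arm can. A call with a gripper value outside its range is refused whole. The fingers move at their own pace and stop on an object; "newtons" is the grip in N (left out, the last holds). Time passes only in rows, so rows that repeat a pose let the fingers close. It gives the time, the measured TCP pose, the force and the opening at its end, in the units of the state.
- bot.get_obs(): the state, without advancing time (a new reading comes with each control period).
- cams.camera(name): name is "scene" or "side" or "wrist"; returns a dict with "frame" (480x640x3 uint8, blue, green, red), "depth" (480x640 float32, m along the optical axis (not along the pixel's ray), 0 where there is no reading), "camera_matrix" (3x3 intrinsics, pixels), "D" ([k1, k2, p1, p2, k3] as OpenCV has them; the pictures are not rectified), "R" (3x3) and "t" (3): a world point X has camera coordinates R X + t; the wrist camera has in their place "mount" (4x4, takes a point from camera to tool coordinates, whose origin is the TCP and whose axes are the tool frame's). Camera axes: x right, y down, z forward; pixel columns grow to the right and rows downward; lengths in m; the calibration is good to about 2 mm. A picture is of the moment at which its call begins: read the wrist's pose just before it.
- bot.job_done(): hands the job in, once; it reports no verdict.
Trained networks look in the newest picture that a camera, given by its name, has taken for a name from the list of things; names that differ only in an ending like _2 or _b are one class to them, and where a whole thing is asked for, a point or a joint stands for the part that bears it (a point fixed in the world has none). Each returns a list of dicts, best first, with "confidence" (0 to 1); they miss things now and then, are a little off and sometimes report something else, mostly with a low value. They report only what shows in the picture. A call takes as long as a camera call. They do not tell look-alikes from the thing itself.
- cams.spot_in(name, camera): "rect" ([left, top, right, bottom] in pixels, round what is visible of it).
The state is a dict: "time": time; "q": joint angles; "qd": joint speeds; "joint_efforts": joint torques, N m; "ee_pos": TCP position; "tcp_rot": TCP orientation; "wrist_force": force on the tool from outside, world axes, zero at the start; "torque": the same for the moment, N m; "opening": finger opening in m.
Only numpy, scipy, OpenCV 4.12 (cv2) and the standard library are available. Lean on these libraries where they do the work, as an engineer would, in place of code of your own. Each camera call takes 0.05 s, during which the arm holds its last target. There are 200 camera calls.

### The job

Take the tool holder with the tall upright round shank out of the low blue bin and stand it upright in the empty square pan inside the grey drying box, setting it down rather than dropping it. Then close the box's hinged lid gently until it is fully shut, and last turn the dial on the box's console clockwise until the white line of its pointer is in line with the white mark on the ring around it. Leave the other loose parts where they are.

Things in the scene. Friction and masses are not known exactly. Their poses are not given: they have to be found in the camera images.
- holder: Tool holder standing in the blue bin: dark steel block 60 x 56 mm, 34 mm high, with a 46 mm wide, 7 mm thick collar on top and then a bright upright round shank 32 mm in diameter from 42 to 84 mm above the underside; 88 mm high in all, about 0.65 kg. Origin at the centre of the underside, z up. The only one of the three parts in the bin with a tall shank
- bin: Fixed low open blue bin, 360 x 180 mm, 45 mm high, walls and floor 5 mm. Origin under its centre, x along its length. Three parts stand in it in a row 108 mm apart along x, in any order
- dryer: Fixed grey drying box: open chamber 200 (x) x 280 (y) mm outside, 110 mm high, walls and floor 6 mm, origin under the chamber's centre, its x pointing away from the robot to the hinge side. A console 190 x 120 mm, 90 mm high, adjoins its -y side, centred at y = -201 mm; a black indicator panel is on its front and a small amber lamp on top
- nest: Fixed square steel pan on the floor of the chamber, in its left or right half: 100 x 100 mm outside, 92 mm inside, floor 3 mm, rim 11 mm high. Origin at the centre of its underside. It is empty at the start; the holder fits in at any yaw
- chuck: Loose round dark steel chuck, 72 mm in diameter and 66 mm high, already standing in the other half of the chamber; origin at the centre of the underside. Leave it
- collet_chuck: Loose round dark steel collet chuck without shank, 64 mm in diameter, 55 mm high, in the blue bin; origin at the centre of the underside. Leave it
- drill_block: Loose dark steel block 60 x 56 mm, 46 mm high, with a level 34 mm round bar along its x, 72 mm long, in the blue bin; origin at the centre of the underside. Leave it
- lock_nut: Loose steel ring 80 mm in diameter, 18 mm high, lying on the table beyond the box; origin at the centre of the underside. Leave it
- oil: Loose white bottle 60 mm in diameter, 160 mm high, to the right on the table; origin at the centre of the underside. Leave it
- lid (a joint): Angle of the hinged lid in rad: 0 is fully shut, about 1.57 upright, limit 1.9. The lid is an aluminium plate 200 x 280 mm, 8 mm thick, hinged along the chamber's far rim about the box's y axis; its stiff hinge stays where it is left. It starts roughly upright
- lid_hinge (a point): Middle of the hinge line, on the far rim of the chamber, at the underside of the lid; fixed to the lid: x along the lid from its free edge to the hinge, z out of its outer face
- lid_handle (a point): Middle of the lid's steel bar handle (a bar along the lid's y, 100 mm long, standing 35 mm off its outer face, 30 mm from the free edge), 170 mm from the hinge along the lid. The handle is on the far side when the lid is upright and on top when it is shut
- dial (a joint): Angle of the dial in rad, 0 to 2.0, growing as it is turned clockwise seen from above; at 0 its pointer looks along the box's +x
- dial_grip (a point): Black dial on top of the console with upright axis: disc 68 mm in diameter, 12 mm high, carrying a grip bar 60 mm long, 14 mm wide, from 10 to 44 mm above the console; a white line marks the pointer end of the bar. Point on the axis, 33 mm above the console; its x axis turns with the dial and looks along the bar to the pointer end
- index: Flat steel ring, 108 mm in diameter and 3 mm thick, around the foot of the dial, with one white radial mark, set at a different angle each time, 0.45 to 1.35 rad clockwise of the pointer at the start. Origin on the dial's axis at the console's top; its x axis points to the white mark
Mind the look-alikes: they are no part of the job. Leave any purple look-alike of the holder alone.

How it is judged:
By the outcome, as a careful person would: the job done as asked, in the order asked, and still so for the second after the job is handed in, with the robot touching nothing.
It also fails if it takes over 72 s, if anything falls off the work surface, if the arm or the gripper's body presses on something with over 40 N, if the wrist force passes 120 N, or if a joint passes its speed limit or range.

## Working session

There is one attempt and no reset: what is moved stays moved. The work goes in short steps, Python scripts to look and compute and a tool call to move; the robot and the scene stay as the last step left them, time stands still between calls to the robot, and variables do not carry over. Pictures are saved under pics/ and viewed, about 8 in all and at most 12, crops included, and the job is handed in when it is done.

Besides the shell and the picture viewer there is one more tool, called after "Emit:" by a JSON object that holds its "api" and its "payload", one argument or row to a line. apply_moves: Moves the arm, as the interface text tells. Its arguments: {"type":"object","properties":{"commands":{"type":"array"},"newtons":{"type":"number"}},"required":["commands"]}

```bash
ls; mkdir -p pics; cat > h.py <<'E'
import numpy as np, cv2
from workcell import bot, cams
from scipy.spatial.transform import Rotation as Ro
def tool():
    o=bot.get_obs(); T=np.eye(4); T[:3,:3]=Ro.from_euler('xyz',o['tcp_rot'],degrees=True).as_matrix(); T[:3,3]=o['ee_pos']; return T,o
def shot(name):
    T,o=tool(); c=cams.camera(name)
    if 'mount' in c: W=T@np.array(c['mount'])
    else:
        W=np.eye(4); R=np.array(c['R']); W[:3,:3]=R.T; W[:3,3]=-R.T@np.array(c['t']).ravel()
    c['W']=W; return c
def cloud(c):
    d=c['depth']; v,u=np.mgrid[:480,:640]; p=np.stack([u,v],-1).reshape(-1,1,2).astype(np.float64)
    n=cv2.undistortPoints(p,np.array(c['camera_matrix']),np.array(c['D'])).reshape(480,640,2)
    P=np.dstack([n*d[...,None],d]); X=P@c['W'][:3,:3].T+c['W'][:3,3]; X[d<=0]=np.nan; return X
def proj(c,X):
    Wi=np.linalg.inv(c['W']); r,_=cv2.Rodrigues(Wi[:3,:3]); return cv2.projectPoints(np.array(X,float).reshape(-1,1,3),r,Wi[:3,3],np.array(c['camera_matrix']),np.array(c['D']))[0].reshape(-1,2)
E
cat > a.py <<'E'
from h import *
import pickle
for n in ['scene','side']:
    c=shot(n); cv2.imwrite(f'pics/{n}0.png',c['frame']); pickle.dump(c,open(n+'.pkl','wb')); X=cloud(c)
    print(n,c['W'][:3,3].round(3))
    for k in ['holder','bin','dryer','nest','chuck','collet_chuck','drill_block','lock_nut','oil','lid','lid_handle','dial_grip','index']:
        for r in cams.spot_in(k,n)[:3]:
            l,t,R,b=map(int,r['rect']); u,v=(l+R)//2,(t+b)//2
            print(k,[l,t,R,b],round(r['confidence'],2),X[min(v,479),min(u,639)].round(3))
print(bot.get_obs())
E
python3 a.py
```

```text
pics
scene [0.923 0.528 1.286]
holder [369, 252, 397, 287] 0.82 [0.346 0.115 0.056]
holder [395, 309, 426, 344] 0.73 [0.401 0.277 0.058]
holder [475, 350, 504, 382] 0.73 [0.319 0.474 0.052]
bin [305, 286, 463, 433] 0.84 [0.506 0.299 0.049]
bin [344, 365, 368, 396] 0.4 [0.596 0.299 0.06 ]
dryer [235, 190, 260, 213] 0.6 [ 0.521 -0.248  0.109]
dryer [205, 176, 355, 327] 0.57 [ 0.521 -0.102  0.04 ]
nest [288, 262, 332, 302] 0.58 [0.506 0.01  0.011]
chuck [268, 227, 296, 261] 0.65 [ 0.513 -0.102  0.067]
collet_chuck [344, 368, 369, 396] 0.94 [0.598 0.302 0.058]
drill_block [366, 335, 400, 370] 0.62 [0.497 0.285 0.053]
lock_nut [263, 348, 291, 377] 0.61 [0.705 0.133 0.003]
oil [170, 145, 195, 189] 0.63 [ 0.601 -0.46   0.111]
oil [229, 190, 267, 218] 0.61 [ 0.522 -0.244  0.101]
lid_handle [237, 187, 259, 212] 0.22 [ 0.517 -0.248  0.115]
dial_grip [234, 189, 259, 212] 0.83 [ 0.523 -0.249  0.115]
index [230, 187, 270, 220] 0.93 [ 0.515 -0.244  0.099]
side [0.432 0.917 0.981]
holder [368, 436, 407, 480] 0.9 [0.315 0.481 0.05 ]
holder [329, 343, 364, 383] 0.71 [0.383 0.287 0.069]
holder [406, 3
[... 1135 characters left out ...]
01]
index [278, 180, 304, 203] 0.69 [ 0.515 -0.246  0.112]
{'time': 1.4, 'q': array([-7.21936594e+01,  4.97884416e+00,  1.00796965e+01,  9.50976939e+01,
        1.98453942e-05,  8.99992525e+01]), 'qd': array([ 0.01098527, -0.01820805,  0.0027603 , -0.05672264, -0.02841783,
        0.08010542]), 'joint_efforts': array([ 3.00444162e-04, -5.20093131e+01,  4.64861512e+01,  1.45633428e-03,
        1.43911490e-05,  2.18788742e-06]), 'ee_pos': array([ 0.16819629, -0.52367068,  0.23129797]), 'tcp_rot': array([ 90.35924732,  89.99684144, -71.8336646 ]), 'wrist_force': array([ 0.4751755 , -0.08446967, -0.36936621]), 'torque': array([0.02808249, 0.01343055, 0.00730165]), 'opening': 0.08553365659821176}
```

```bash
python3 - <<'E'
import cv2,pickle,numpy as np
c=pickle.load(open('scene.pkl','rb'))['frame']
cv2.imwrite('pics/s1.png',cv2.resize(c[140:440,160:560],None,fx=2,fy=2,interpolation=cv2.INTER_CUBIC))
s=pickle.load(open('side.pkl','rb'))['frame']
cv2.imwrite('pics/s2.png',cv2.resize(s[120:480,150:550],(800,600)[:1]*1+(720,) if 0 else None,fx=1.66,fy=1.66,interpolation=cv2.INTER_CUBIC))
E
```

```text
(no output)
```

View pics/s1.png

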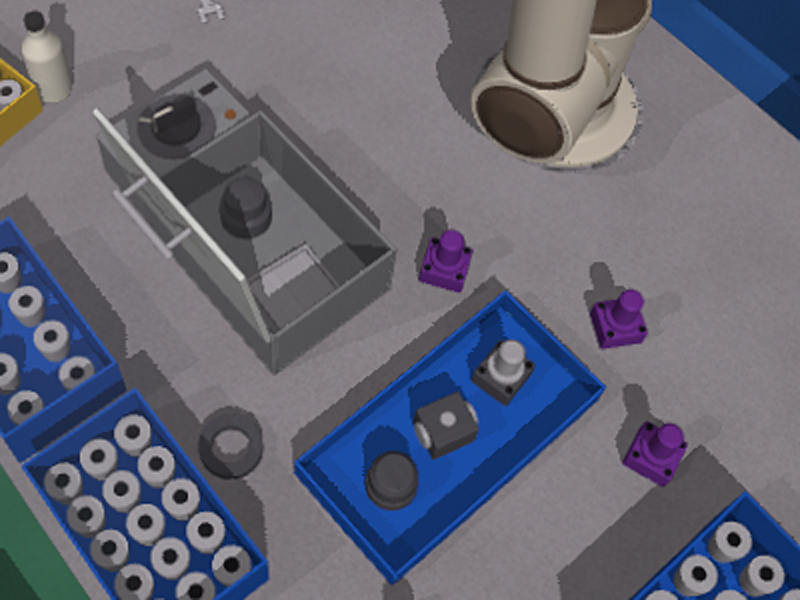

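View pics/s2.png

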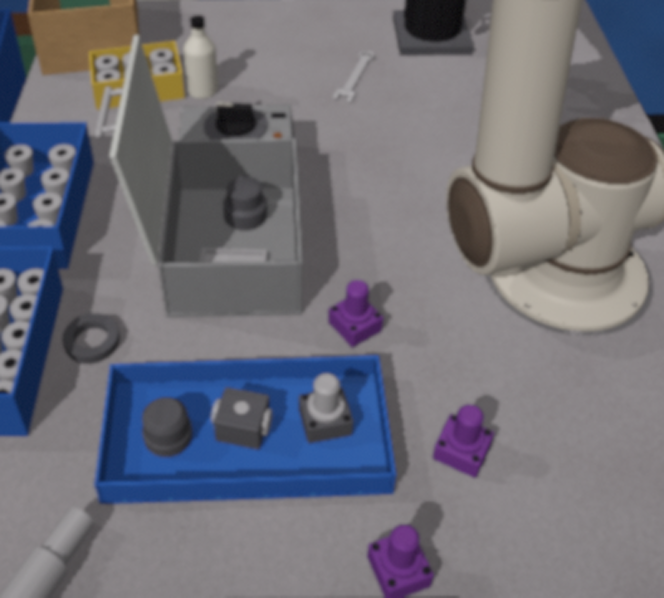

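Steel holder is at scene crop (505,365) → scene pixel ≈(412,322). The three purple look-alikes are at crop (447,258), (620,320) and (657,452). Only the grey one stands in the bin with a bright shank, so that is the target. The chuck is in the chamber's −y half and the pan in its +y half. Next I measure geometry from the depth.

```bash
cat > m.py <<'E'
import pickle; from h import *
for n in ['scene','side']:
    c=pickle.load(open(n+'.pkl','rb')); X=cloud(c); F=c['frame'].astype(int); P=X.reshape(-1,3)
    def box(a,b,cc): return P[(P[:,0]>a[0])&(P[:,0]<a[1])&(P[:,1]>b[0])&(P[:,1]<b[1])&(P[:,2]>cc[0])&(P[:,2]<cc[1])]
    f=lambda Q:(len(Q),np.median(Q,0).round(4),Q.min(0).round(3),Q.max(0).round(3)) if len(Q) else 0
    s=box((.33,.45),(.24,.34),(.083,.105)); print(n,'shank top',f(s))
    print(' shank side',f(box((.33,.45),(.24,.34),(.055,.085))))
    print(' chuck top',f(box((.45,.58),(-.17,-.03),(.06,.08))))
    r=box((.3,.8),(-.3,.2),(.105,.115)); print(' rim',f(r)); 
    if len(r): print('  rect',cv2.minAreaRect(r[:,:2].astype(np.float32)))
    print(' nest rim',f(box((.43,.6),(-.03,.12),(.013,.022))),f(box((.43,.6),(-.04,.13),(.007,.011))))
    print(' lid',f(box((.5,.75),(-.2,.2),(.15,.4))))
    L=box((.5,.75),(-.2,.2),(.14,.4)); 
    m=L.mean(0); U=np.linalg.svd(L-m)[2]; print('  svd normal',U[2].round(3),'mean',m.round(3), 'std',np.std((L-m)@U[2]))
    print(' console',f(box((.4,.65),(-.3,-.15),(.085,.096)))); print(' dial bar top',f(box((.45,.6),(-.3,-.15),(.128,.145))))
    # white on console
    m=(X[...,2]>.085)&(X[...,2]<.15)&(X[...,1]<-.18)&(X[...,1]>-.31)&(X[...,0]>.44)&(X[...,0]<.6)&(F.min(2)>170)
    v,u=np.nonzero(m); 
    for a in zip(u,v,X[m].round(3)): print('  w',a[0],a[1],a[2])
    print(' handle/far',f(box((.64,.75),(-.1,.1),(.2,.35))))
E
python3 m.py
```

```text
scene shank top (136, array([0.3871, 0.272 , 0.0909]), array([0.369, 0.256, 0.083]), array([0.402, 0.287, 0.098]))
 shank side (71, array([0.3975, 0.2774, 0.0713]), array([0.381, 0.259, 0.056]), array([0.402, 0.288, 0.084]))
 chuck top (312, array([ 0.5014, -0.1186,  0.0705]), array([ 0.47 , -0.151,  0.06 ]), array([ 0.528, -0.095,  0.079]))
 rim (668, array([ 0.475 , -0.0544,  0.1092]), array([ 0.411, -0.268,  0.105]), array([0.623, 0.088, 0.115]))
  rect ((0.5175010561943054, -0.09076814353466034), (0.2093658596277237, 0.35598400235176086), 0.8057812452316284)
 nest rim (223, array([0.5159, 0.0228, 0.0156]), array([ 0.432, -0.03 ,  0.013]), array([0.599, 0.089, 0.022])) (605, array([0.508 , 0.0053, 0.0088]), array([ 0.43 , -0.04 ,  0.007]), array([0.592, 0.129, 0.011]))
 lid (1598, array([ 0.6462, -0.0328,  0.2753]), array([ 0.618, -0.192,  0.15 ]), array([0.688, 0.09 , 0.312]))
  svd normal [ 0.981  0.031 -0.192] mean [ 0.648 -0.036  0.257] std 0.012753733604803577
 console (1250, array([ 0.4971, -0.2395,  0.0908]), array([ 0.419, -0.3  ,  0.085]), array([ 0.613, -0.153,  0.096]))
[... 1054 characters left out ...]
  0.013]), array([0.6  , 0.093, 0.022])) (256, array([ 0.5162, -0.0226,  0.0091]), array([ 0.431, -0.04 ,  0.007]), array([0.599, 0.126, 0.011]))
 lid (2524, array([ 0.6323, -0.0258,  0.252 ]), array([ 0.615, -0.192,  0.15 ]), array([0.684, 0.093, 0.311]))
  svd normal [-0.98  -0.019  0.199] mean [ 0.634 -0.031  0.239] std 0.00982953868142487
 console (1047, array([ 0.5283, -0.242 ,  0.091 ]), array([ 0.421, -0.3  ,  0.085]), array([ 0.611, -0.153,  0.096]))
 dial bar top (96, array([ 0.5166, -0.25  ,  0.1327]), array([ 0.487, -0.261,  0.128]), array([ 0.545, -0.242,  0.139]))
 handle/far (422, array([ 0.6472, -0.0267,  0.2968]), array([ 0.64 , -0.1  ,  0.268]), array([0.684, 0.093, 0.311]))
```

```bash
cat >> h.py <<'E'
def plan(X,yaw=None):
    "tool shift to world TCP X and roll (rad) to bring jaw axis (tool y) heading to yaw deg"
    T,o=tool(); s=T[:3,:3].T@(np.array(X)-T[:3,3]); j=np.degrees(np.arctan2(T[1,1],T[0,1]))
    out='' 
    if yaw is not None:
        d=(yaw-j+90)%180-90; out=f'roll {-np.radians(d):.3f} or {-np.radians(d-180*np.sign(d)):.3f}'
    print('pos',o['ee_pos'].round(4),'jaw',round(j,1),'q',o['q'].round(1),'shift',s.round(4),out,'F',o['wrist_force'].round(1),'open',round(o['opening'],4),'t',o['time'])
E
python3 -c "
from h import *
T,o=tool();print(T.round(3));plan([.38,.27,.22],0);print(shot('wrist')['mount'])"
```

```text
[[ 0.     0.306 -0.952  0.168]
 [-0.    -0.952 -0.306 -0.524]
 [-1.     0.    -0.     0.231]
 [ 0.     0.     0.     1.   ]]
pos [ 0.1682 -0.5237  0.2313] jaw -72.2 q [-72.2   5.   10.1  95.1   0.   90. ] shift [ 0.0113 -0.6909 -0.4444] roll -1.260 or 1.882 F [ 0.5 -0.1 -0.4] open 0.0855 t 1.4
[[ 2.06968645e-04 -3.26208473e-01  9.45297831e-01 -1.42626524e-01]
 [ 9.99999977e-01  2.31691708e-05 -2.10950088e-04 -1.42578253e-04]
 [ 4.69119393e-05  9.45297853e-01  3.26208471e-01 -8.35588325e-02]
 [ 0.00000000e+00  0.00000000e+00  0.00000000e+00  1.00000000e+00]]
```

Emit:
{"api": "apply_moves", "payload": {
  "commands": [
    [-0.099, -0.403, -0.457, -1.26, 1],
    [-0.099, -0.403, -0.457, -1.26, 1],
    [-0.099, -0.403, -0.457, -1.26, 1],
    [-0.099, -0.403, -0.457, -1.26, 1],
    [-0.099, -0.403, -0.457, -1.26, 1],
    [-0.099, -0.403, -0.457, -1.26, 1],
    [-0.099, -0.403, -0.457, -1.26, 1],
    [-0.099, -0.403, -0.457, -1.26, 1],
    [-0.099, -0.403, -0.457, -1.26, 1],
    [-0.099, -0.403, -0.457, -1.26, 1],
    [-0.099, -0.403, -0.457, -1.26, 1],
    [-0.099, -0.403, -0.457, -1.26, 1]
  ]
}}

```text
time: 2.65
ee_pos: [0.4719, -0.0128, 0.3281]
tcp_rot: [82.3, 89.9, -7.7]
wrist_force: [0.8, -0.8, 1.3]
opening: 0.0857
```

```bash
python3 -c "
from h import *
plan([.48,0,.33],0)"
```

```text
pos [ 0.4719 -0.0128  0.3281] jaw 0.0 q [ -1.5  -2.3  13.7 105.9  -0.   88.4] shift [-0.0019  0.0081 -0.0128] roll 0.000 or -3.141 F [ 0.8 -0.8  1.3] open 0.0857 t 2.65
```

```bash
cat > w.py <<'E'
from h import *
import pickle,sys
c=shot('wrist'); plan([0.385,.272,.2],0); X=cloud(c); pickle.dump((c,X),open('w1.pkl','wb'))
for k in ['nest','dial_grip','index','lid','lid_handle','chuck']:
    for r in cams.spot_in(k,'wrist')[:2]:
        l,t,R,b=map(int,r['rect']); print(k,[l,t,R,b],round(r['confidence'],2),X[min((t+b)//2,479),min((l+R)//2,639)].round(3))
cv2.imwrite('pics/w1.png',c['frame'])
print(proj(c,[[.51,.02,.01],[.518,-.252,.1]]))
E
python3 w.py
```

```text
pos [ 0.4748 -0.0078  0.3278] jaw 0.2 q [-1.000e+00 -2.000e+00  1.390e+01  1.059e+02  1.000e-01  8.880e+01] shift [ 0.1283 -0.0889 -0.2798] roll 0.004 or -3.138 F [-3.   3.1 -2.9] open 0.0851 t 2.7
dial_grip [327, 382, 385, 440] 0.73 [ 0.514 -0.246  0.115]
dial_grip [457, 76, 639, 445] 0.63 [ 0.628 -0.026  0.219]
index [309, 365, 402, 439] 0.88 [ 0.513 -0.245  0.102]
lid [455, 76, 640, 446] 0.58 [ 0.627 -0.026  0.22 ]
lid_handle [456, 76, 640, 446] 0.93 [ 0.627 -0.026  0.222]
chuck [311, 245, 370, 314] 0.89 [ 0.495 -0.105  0.071]
chuck [454, 75, 640, 444] 0.68 [ 0.629 -0.026  0.218]
[[352.0249029  156.27232962]
 [358.60461246 405.95414033]]
```

View pics/w1.png

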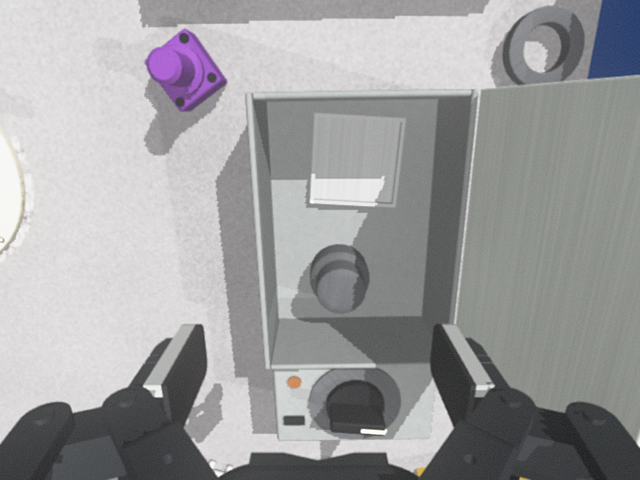

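The wrist picture shows the empty pan with corners near (315,113), (405,119), (396,207) and (309,203). The chuck is at (340,278) and the dial at (355,405), with its pointer end to the right at (374,432). The lid leans slightly back.

```bash
cat >> h.py <<'E'
def ray(c,uv,z):
    n=cv2.undistortPoints(np.array(uv,float).reshape(-1,1,2),np.array(c['camera_matrix']),np.array(c['D'])).reshape(-1,2)
    d=np.c_[n,np.ones(len(n))]@c['W'][:3,:3].T; o=c['W'][:3,3]; return o+d*((z-o[2])/d[:,2])[:,None]
E
python3 - <<'E'
from h import *; import pickle
c,X=pickle.load(open('w1.pkl','rb'))
q=ray(c,[[315,113],[405,119],[396,207],[309,203]],.017); print(q.round(4),q.mean(0).round(4),np.linalg.norm(q-np.roll(q,1,0),axis=1).round(3))
q=ray(c,[[247,94],[478,91],[272,368]],.11);print(q.round(3))
s=pickle.load(open('scene.pkl','rb'));f=cv2.resize(s['frame'][250:320,275:345],None,fx=8,fy=8)
P=X[(X[...,2]>.012)&(X[...,2]<.025)&(X[...,0]>.44)&(X[...,0]<.6)&(X[...,1]>-.04)&(X[...,1]<.08)];print(len(P),P.min(0),P.max(0))
plan([.385,.272,.2],0)
E
```

```text
[[ 0.468   0.067   0.017 ]
 [ 0.5662  0.0609  0.017 ]
 [ 0.5625 -0.0375  0.017 ]
 [ 0.4607 -0.0328  0.017 ]] [0.5143 0.0144 0.017 ] [0.1   0.098 0.099 0.102]
[[ 0.411  0.083  0.11 ]
 [ 0.608  0.086  0.11 ]
 [ 0.422 -0.193  0.11 ]]
1365 [ 0.46191242 -0.03727379  0.01206398] [0.56655707 0.06702353 0.01964233]
pos [ 0.4708 -0.0159  0.3276] jaw -0.1 q [ -1.9  -2.4  13.5 105.9  -0.   88.2] shift [ 0.1275 -0.0862 -0.2878] roll -0.001 or 3.140 F [ 0.  -0.6 -0.3] open 0.0853 t 3.0
```

Emit:
{"api": "apply_moves", "payload": {
  "commands": [
    [0.127, -0.086, -0.288, 0, 1],
    [0.127, -0.086, -0.288, 0, 1],
    [0.127, -0.086, -0.288, 0, 1],
    [0.127, -0.086, -0.288, 0, 1],
    [0.127, -0.086, -0.288, 0, 1],
    [0.127, -0.086, -0.288, 0, 1],
    [0.127, -0.086, -0.288, 0, 1],
    [0.127, -0.086, -0.288, 0, 1],
    [0.127, -0.086, -0.288, 0, 1],
    [0.127, -0.086, -0.288, 0, 1],
    [0.127, -0.086, -0.288, 0, 1]
  ]
}}

```text
time: 4.1
ee_pos: [0.386, 0.2711, 0.2013]
tcp_rot: [111.6, 89.9, 21.4]
wrist_force: [0.1, 0.3, -0.9]
opening: 0.0855
```

```bash
python3 - <<'E'
from h import *
c=shot('wrist'); X=cloud(c); cv2.imwrite('pics/w2.png',c['frame'])
B=X[(abs(X[...,0]-.385)<.05)&(abs(X[...,1]-.272)<.05)&(X[...,2]>.086)&(X[...,2]<.1)]
print(len(B),np.median(B,0),B.min(0),B.max(0)); print(cv2.minEnclosingCircle(B[:,:2].astype(np.float32)))
print(cams.spot_in('holder','wrist')[:2])
plan([.385,.272,.053],0)
E
```

```text
1689 [0.38203386 0.2738575  0.09246544] [0.36638662 0.25595943 0.08607995] [0.39745819 0.28799626 0.09492271]
((0.3820473849773407, 0.2720237672328949), 0.016191259026527405)
[{'rect': [221.4, 335.7, 303.5, 440.9], 'confidence': 0.9}, {'rect': [274.3, 173.6, 358.0, 261.2], 'confidence': 0.86}]
pos [0.3858 0.2715 0.2011] jaw -0.2 q [ 35.1  -6.3  -4.4  91.8  -0.  125.3] shift [ 0.1481 -0.0009 -0.0005] roll -0.003 or 3.139 F [ 0.4 -0.2 -0.4] open 0.0852 t 4.2
```

View pics/w2.png

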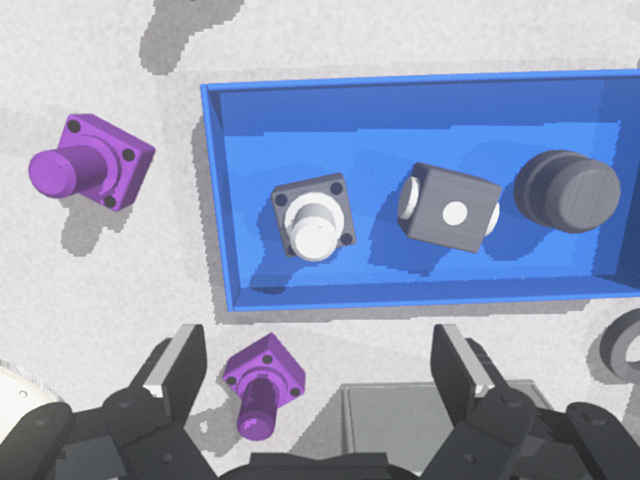

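The grey holder with its bright shank at (315,240) in the bin is confirmed, between the purple ones outside the bin at (90,165) and (260,390). Shank centre is (0.382, 0.272), top 0.093 as expected. Descending to grip it.

Emit:
{"api": "apply_moves", "payload": {
  "commands": [
    [0.04, -0.004, -0.001, 0, 1],
    [0.08, -0.004, -0.001, 0, 1],
    [0.115, -0.004, -0.001, 0, 1],
    [0.135, -0.004, -0.001, 0, 1],
    [0.146, -0.004, -0.001, 0, 1],
    [0.146, -0.004, -0.001, 0, -1],
    [0.146, -0.004, -0.001, 0, -1],
    [0.146, -0.004, -0.001, 0, -1],
    [0.146, -0.004, -0.001, 0, -1],
    [0.146, -0.004, -0.001, 0, -1],
    [0.146, -0.004, -0.001, 0, -1],
    [0.146, -0.004, -0.001, 0, -1]
  ],
  "newtons": 70
}}

```text
time: 5.4
ee_pos: [0.3827, 0.273, 0.0565]
tcp_rot: [119.0, 89.8, 28.8]
wrist_force: [0.7, -1.7, 6.1]
opening: 0.0302
```

```bash
python3 -c "
from h import *
plan([.514,.014,.22],0)"
```

```text
pos [0.3827 0.273  0.0565] jaw -0.2 q [ 35.5  -5.9 -20.1  75.6  -0.  125.7] shift [-0.1635  0.1326  0.2583] roll -0.003 or 3.138 F [ 0.7 -1.7  6.1] open 0.0302 t 5.4
```

Emit:
{"api": "apply_moves", "payload": {
  "commands": [
    [-0.03, 0, 0, 0, -1],
    [-0.07, 0, 0, 0, -1],
    [-0.11, 0, 0, 0, -1],
    [-0.15, 0.02, 0.04, 0, -1],
    [-0.163, 0.045, 0.085, 0, -1],
    [-0.163, 0.066, 0.13, 0, -1],
    [-0.163, 0.088, 0.172, 0, -1],
    [-0.163, 0.111, 0.215, 0, -1],
    [-0.163, 0.126, 0.245, 0, -1],
    [-0.163, 0.132, 0.258, 0, -1],
    [-0.163, 0.132, 0.258, 0, -1],
    [-0.163, 0.132, 0.258, 0, -1]
  ]
}}

```text
time: 6.6
ee_pos: [0.5131, 0.0146, 0.2191]
tcp_rot: [139.6, 89.8, 49.4]
wrist_force: [0.6, 0.7, -5.0]
opening: 0.0302
```

```bash
python3 - <<'E'
from h import *
import pickle
plan([.514,.014,.0615],0)
c=shot('wrist'); X=cloud(c); cv2.imwrite('pics/w3.png',c['frame']); pickle.dump((c,X),open('w3.pkl','wb'))
E
```

```text
pos [0.5131 0.0146 0.2191] jaw -0.2 q [ 1.6 -0.4  3.2 93.5  0.1 91.8] shift [0.1576 0.0007 0.001 ] roll -0.004 or 3.138 F [ 0.6  0.7 -5. ] open 0.0302 t 6.6
```

View pics/w3.png

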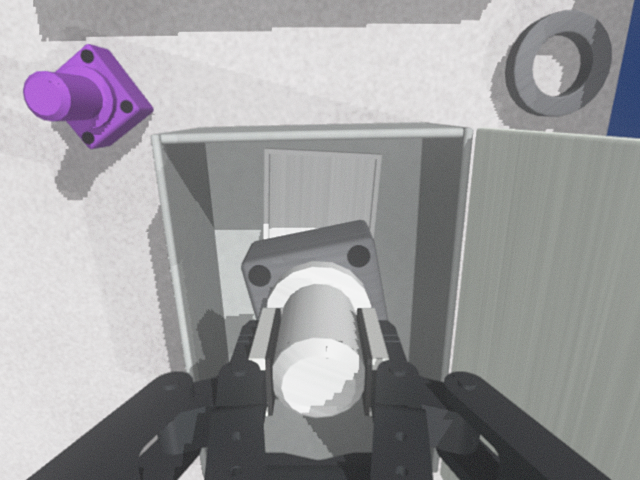

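The holder is gripped upright. The pan's far corners show at (265,150) and (381,155).

```bash
python3 - <<'E'
from h import *; import pickle
c,X=pickle.load(open('w3.pkl','rb'))
q=ray(c,[[265,150],[381,155],[263,222],[374,222]],.017); print(q.round(4))
a,b=q[0],q[1]; d=(b-a)/np.linalg.norm(b-a); print(np.linalg.norm(b-a), (a+b)/2+.05*np.array([d[1],-d[0],0]))
E
```

```text
[[0.4677 0.0662 0.017 ]
 [0.5664 0.0616 0.017 ]
 [0.463  0.0029 0.017 ]
 [0.5629 0.0025 0.017 ]]
0.0987873785499472 [0.51478472 0.01396619 0.017     ]
```

Emit:
{"api": "apply_moves", "payload": {
  "commands": [
    [0.03, 0.001, 0.001, 0, -1],
    [0.07, 0.001, 0.001, 0, -1],
    [0.105, 0.001, 0.001, 0, -1],
    [0.13, 0.001, 0.001, 0, -1],
    [0.145, 0.001, 0.001, 0, -1],
    [0.15, 0.001, 0.001, 0, -1],
    [0.153, 0.001, 0.001, 0, -1],
    [0.155, 0.001, 0.001, 0, -1],
    [0.1565, 0.001, 0.001, 0, -1],
    [0.1565, 0.001, 0.001, 0, -1]
  ]
}}

```text
time: 7.65
ee_pos: [0.5147, 0.0144, 0.0634]
tcp_rot: [123.7, 89.8, 33.5]
wrist_force: [-0.0, -0.2, -6.5]
opening: 0.0301
```

```bash
python3 -c "
from h import *
plan([.5145,.014,.0605],0)"
```

```text
pos [0.5147 0.0144 0.0634] jaw -0.2 q [  1.5   0.1 -13.5  76.2   0.1  91.7] shift [ 0.0029 -0.0002  0.0004] roll -0.003 or 3.139 F [-0.  -0.2 -6.5] open 0.0301 t 7.65
```

Emit:
{"api": "apply_moves", "payload": {
  "commands": [
    [0.001, 0, 0, 0, -1],
    [0.002, 0, 0, 0, -1],
    [0.003, 0, 0, 0, -1],
    [0.003, 0, 0, 0, -1],
    [0.003, 0, 0, 0, -1]
  ]
}}

```text
time: 8.15
ee_pos: [0.5149, 0.0144, 0.0607]
tcp_rot: [120.0, 89.8, 29.9]
wrist_force: [0.3, -0.8, -2.8]
opening: 0.0304
```

Contact is starting (4 N of the weight is off). I go 1 mm more, then open.

Emit:
{"api": "apply_moves", "payload": {
  "commands": [
    [0.0005, 0, 0, 0, -1],
    [0.001, 0, 0, 0, -1],
    [0.001, 0, 0, 0, -1]
  ]
}}

```text
time: 8.45
ee_pos: [0.515, 0.0144, 0.0606]
tcp_rot: [116.1, 89.7, 25.9]
wrist_force: [-3.4, 0.7, 5.6]
opening: 0.0301
```

Emit:
{"api": "apply_moves", "payload": {
  "commands": [
    [0, 0, 0, 0, 0.6],
    [0, 0, 0, 0, 0.6],
    [0, 0, 0, 0, 0.6],
    [0, 0, 0, 0, 0.6],
    [0, 0, 0, 0, 0.6],
    [-0.02, 0, 0, 0, 0.6],
    [-0.05, 0, 0, 0, 0.6],
    [-0.09, 0, 0, 0, 0.6],
    [-0.13, 0, 0, 0, 0.6],
    [-0.16, 0, 0, 0, 0.6],
    [-0.16, 0, 0, 0, 0.6]
  ]
}}

```text
time: 9.55
ee_pos: [0.5157, 0.0141, 0.2251]
tcp_rot: [101.9, 89.4, 11.8]
wrist_force: [-0.4, -0.0, -0.2]
opening: 0.0684
```

```bash
python3 - <<'E'
from h import *
import pickle
plan([.514,.014,.0615],0)
c=shot('wrist'); X=cloud(c); cv2.imwrite('pics/w4.png',c['frame']); pickle.dump((c,X),open('w4.pkl','wb'))
B=X[(abs(X[...,0]-.515)<.03)&(abs(X[...,1]-.014)<.04)&(X[...,2]>.085)&(X[...,2]<.11)]
print(len(B),np.median(B,0),cv2.minEnclosingCircle(B[:,:2].astype(np.float32)))
for n in ['scene','side']:
    c=shot(n); pickle.dump(c,open(n+'1.pkl','wb'))
E
```

```text
pos [0.5157 0.0141 0.2251] jaw -0.2 q [ 1.5 -0.5  3.8 93.6  0.1 91.7] shift [ 0.1636 -0.0036  0.0005] roll -0.003 or 3.139 F [-0.4 -0.  -0.2] open 0.0684 t 9.55
1529 [0.51488656 0.01575465 0.09637346] ((0.514668345451355, 0.01371853519231081), 0.016168318688869476)
```

View pics/w4.png

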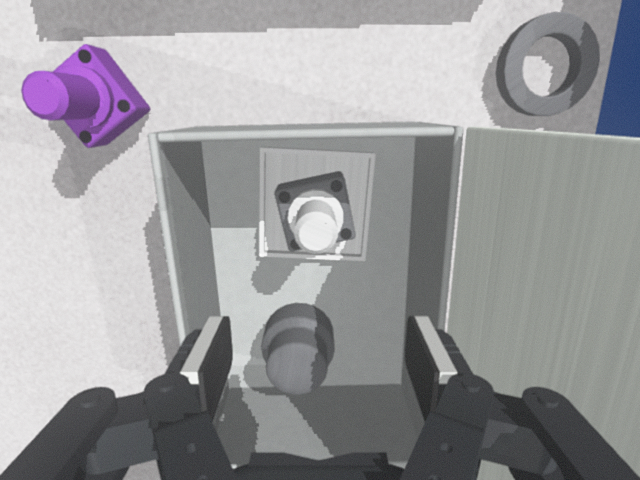

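The holder is standing in the pan: shank (318,230), centre (0.5147, 0.0137), top 0.096, which agrees with 9+88 mm. Now the lid geometry.

```bash
python3 - <<'E'
from h import *; import pickle
S=[('w4',pickle.load(open('w4.pkl','rb'))[1])]+[(n,cloud(pickle.load(open(n+'.pkl','rb')))) for n in ['side','scene']]
rng=np.random.default_rng(0)
for n,X in S:
    P=X.reshape(-1,3); P=P[(P[:,0]>.59)&(P[:,0]<.75)&(P[:,1]>-.2)&(P[:,1]<.1)&(P[:,2]>.125)&(P[:,2]<.33)]
    best=0
    for _ in range(300):
        a,b,d=P[rng.choice(len(P),3,0)]; m=np.cross(b-a,d-a); L=np.linalg.norm(m)
        if L<1e-6: continue
        i=abs((P-a)@m/L)<.002
        if i.sum()>best: best=i.sum(); I=i
    Q=P[I]; c=Q.mean(0); m=np.linalg.svd(Q-c)[2][2]; m*=np.sign(m[0])
    xz=lambda y,z:c[0]-((y-c[1])*m[1]+(z-c[2])*m[2])/m[0]
    print(n,len(P),best,m.round(3),'yaw',np.degrees(np.arctan2(m[1],m[0])).round(2),'lean',np.degrees(np.arcsin(m[2])).round(1),'x at z.11,.3 y-.05',xz(-.05,.11).round(4),xz(-.05,.3).round(4),'ext',Q.min(0).round(3),Q.max(0).round(3))
    O=P[~I]; O=O[(O[:,2]>.2)&(O[:,0]>.66)]; print('  handle',len(O),O.min(0).round(3) if len(O) else '',O.max(0).round(3) if len(O) else '')
E
```

```text
Traceback (most recent call last):
numpy._core._exceptions._ArrayMemoryError: Unable to allocate 17.4 GiB for an array with shape (48367, 48367) and data type float64
```

```bash
python3 - <<'E'
from h import *; import pickle
S=[('w4',pickle.load(open('w4.pkl','rb'))[1])]+[(n,cloud(pickle.load(open(n+'.pkl','rb')))) for n in ['side','scene']]
rng=np.random.default_rng(0)
for n,X in S:
    P=X.reshape(-1,3); P=P[(P[:,0]>.59)&(P[:,0]<.75)&(P[:,1]>-.2)&(P[:,1]<.1)&(P[:,2]>.125)&(P[:,2]<.33)]
    best=0
    for _ in range(300):
        a,b,d=P[rng.choice(len(P),3,0)]; m=np.cross(b-a,d-a); L=np.linalg.norm(m)
        if L<1e-6: continue
        i=abs((P-a)@m/L)<.002
        if i.sum()>best: best=i.sum(); I=i
    Q=P[I]; c=Q.mean(0); m=np.linalg.svd(Q-c,full_matrices=False)[2][2]; m*=np.sign(m[0])
    xz=lambda y,z:c[0]-((y-c[1])*m[1]+(z-c[2])*m[2])/m[0]
    print(n,len(P),best,m.round(3),'yaw',np.degrees(np.arctan2(m[1],m[0])).round(2),'lean',np.degrees(np.arcsin(m[2])).round(1),'x at z.11,.3 y-.05',xz(-.05,.11).round(4),xz(-.05,.3).round(4),'ext',Q.min(0).round(3),Q.max(0).round(3))
    O=P[~I]; O=O[(O[:,2]>.2)&(O[:,0]>.66)]; print('  handle',len(O),O.min(0).round(3) if len(O) else '',O.max(0).round(3) if len(O) else '')
E
```

```text
w4 48492 48367 [ 0.988  0.016 -0.156] yaw 0.95 lean -9.0 x at z.11,.3 y-.05 0.6106 0.6407 ext [ 0.61  -0.136  0.125] [0.635 0.089 0.26 ]
  handle 0  
side 2816 2289 [ 0.989  0.017 -0.144] yaw 0.99 lean -8.3 x at z.11,.3 y-.05 0.6122 0.6398 ext [ 0.611 -0.192  0.125] [0.645 0.092 0.311]
  handle 190 [ 0.66  -0.1    0.268] [0.684 0.006 0.281]
scene 1720 1092 [ 0.988  0.02  -0.153] yaw 1.15 lean -8.8 x at z.11,.3 y-.05 0.6209 0.6503 ext [ 0.618 -0.19   0.125] [0.654 0.09  0.312]
  handle 267 [ 0.661 -0.105  0.269] [0.688 0.005 0.283]
```

Emit:
{"api": "apply_moves", "payload": {
  "commands": [
    [-0.05, 0, 0, 0, -1],
    [-0.1, 0, 0, 0, -1],
    [-0.135, 0, -0.01, 0, -1],
    [-0.135, 0.03, -0.031, 0, -1],
    [-0.135, 0.07, -0.031, 0, -1],
    [-0.135, 0.11, -0.031, 0, -1],
    [-0.135, 0.15, -0.031, 0, -1],
    [-0.135, 0.176, -0.031, 0, -1],
    [-0.135, 0.176, -0.031, 0, -1],
    [-0.135, 0.176, -0.031, 0, -1]
  ],
  "newtons": 40
}}

```text
time: 10.7
ee_pos: [0.6914, 0.0444, 0.3514]
tcp_rot: [-140.0, 89.9, 129.8]
wrist_force: [0.2, 0.9, 0.1]
opening: 0.0
```

```bash
cat > lid.py <<'E'
from h import *
import sys
th=[float(a) for a in sys.argv[1:]]
T,o=tool(); plan([.69,.045,.28])
for t in th:
    s=np.radians(t); r,w,y=.165,.012,.045
    X=np.array([.611-r*np.cos(s)+.008*np.sin(s)+w,y,.11+r*np.sin(s)+.008*np.cos(s)])
    print(t,X.round(3),(T[:3,:3].T@(X-T[:3,3])).round(4))
E
python3 lid.py 105 98 90
```

```text
pos [0.6914 0.0444 0.3514] jaw -0.2 q [3.600e+00 3.910e+01 6.960e+01 1.206e+02 1.000e-01 9.380e+01] shift [ 0.0714 -0.0013 -0.0005]  F [0.2 0.9 0.1] open 0.0 t 10.7
105.0 [0.673 0.045 0.267] [ 0.0841 -0.0178 -0.0004]
98.0 [0.654 0.045 0.272] [ 0.0792 -0.0374 -0.0004]
90.0 [0.631 0.045 0.275] [ 0.0765 -0.0603 -0.0003]
```

Emit:
{"api": "apply_moves", "payload": {
  "commands": [
    [0.03, 0, 0, 0, -1],
    [0.06, 0, 0, 0, -1],
    [0.078, -0.003, 0, 0, -1],
    [0.079, -0.012, 0, 0, -1],
    [0.079, -0.022, 0, 0, -1],
    [0.079, -0.03, 0, 0, -1],
    [0.079, -0.037, 0, 0, -1],
    [0.078, -0.043, 0, 0, -1],
    [0.077, -0.049, 0, 0, -1],
    [0.077, -0.055, 0, 0, -1],
    [0.0765, -0.06, 0, 0, -1]
  ]
}}

```text
time: 11.8
ee_pos: [0.6309, 0.0446, 0.2749]
tcp_rot: [-137.7, 89.9, 132.2]
wrist_force: [1.9, -1.5, -0.7]
opening: -0.0
```

```bash
python3 lid.py 87 84 81 78 75 72 69 66 63 60 57 54
```

```text
pos [0.6309 0.0446 0.2749] jaw -0.2 q [4.000e+00 1.860e+01 3.090e+01 1.024e+02 1.000e-01 9.420e+01] shift [-0.0051  0.0591 -0.0006]  F [ 1.9 -1.5 -0.7] open -0.0 t 11.8
87.0 [0.622 0.045 0.275] [-0.0002 -0.0085 -0.0004]
84.0 [0.614 0.045 0.275] [ 0.     -0.0171 -0.0004]
81.0 [0.605 0.045 0.274] [ 0.0008 -0.0258 -0.0004]
78.0 [0.597 0.045 0.273] [ 0.0019 -0.0343 -0.0003]
75.0 [0.588 0.045 0.271] [ 0.0036 -0.0428 -0.0003]
72.0 [0.58  0.045 0.269] [ 0.0056 -0.0512 -0.0003]
69.0 [0.571 0.045 0.267] [ 0.0081 -0.0595 -0.0003]
66.0 [0.563 0.045 0.264] [ 0.011  -0.0676 -0.0002]
63.0 [0.555 0.045 0.261] [ 0.0144 -0.0756 -0.0002]
60.0 [0.547 0.045 0.257] [ 0.0182 -0.0834 -0.0002]
57.0 [0.54  0.045 0.253] [ 0.0223 -0.091  -0.0002]
54.0 [0.532 0.045 0.248] [ 0.0269 -0.0983 -0.0001]
```

Emit:
{"api": "apply_moves", "payload": {
  "commands": [
    [0, -0.0085, 0, 0, -1],
    [0, -0.017, 0, 0, -1],
    [0.001, -0.026, 0, 0, -1],
    [0.002, -0.034, 0, 0, -1],
    [0.0035, -0.043, 0, 0, -1],
    [0.0055, -0.051, 0, 0, -1],
    [0.008, -0.0595, 0, 0, -1],
    [0.011, -0.0675, 0, 0, -1],
    [0.0145, -0.0755, 0, 0, -1],
    [0.018, -0.0835, 0, 0, -1],
    [0.0225, -0.091, 0, 0, -1],
    [0.027, -0.0985, 0, 0, -1]
  ]
}}

```text
time: 13.0
ee_pos: [0.5315, 0.045, 0.2481]
tcp_rot: [-143.3, 89.9, 126.5]
wrist_force: [1.7, -1.7, 1.1]
opening: -0.0001
```

```bash
python3 lid.py 51 48 45 42 39 36 33 30 27 24 21 18; python3 - <<'E'
from h import *
c=shot('scene'); cv2.imwrite('pics/s3.png',cv2.resize(c['frame'][120:360,180:500],None,fx=2,fy=2))
E
```

```text
pos [0.5315 0.045  0.2481] jaw -0.2 q [ 4.8  3.2 10.  96.9  0.1 94.9] shift [-0.0321  0.1584 -0.0005]  F [ 1.7 -1.7  1.1] open -0.0001 t 13.0
51.0 [0.525 0.045 0.243] [ 0.0048 -0.0061  0.    ]
48.0 [0.519 0.045 0.238] [ 0.0101 -0.013   0.0001]
45.0 [0.512 0.045 0.232] [ 0.0158 -0.0195  0.0001]
42.0 [0.506 0.045 0.226] [ 0.0218 -0.0257  0.0001]
39.0 [0.5   0.045 0.22 ] [ 0.0281 -0.0317  0.0001]
36.0 [0.494 0.045 0.213] [ 0.0347 -0.0373  0.0002]
33.0 [0.489 0.045 0.207] [ 0.0416 -0.0425  0.0002]
30.0 [0.484 0.045 0.199] [ 0.0487 -0.0473  0.0002]
27.0 [0.48  0.045 0.192] [ 0.0561 -0.0518  0.0003]
24.0 [0.476 0.045 0.184] [ 0.0637 -0.0559  0.0003]
21.0 [0.472 0.045 0.177] [ 0.0716 -0.0596  0.0003]
18.0 [0.469 0.045 0.169] [ 0.0796 -0.0629  0.0003]
```

View pics/s3.png

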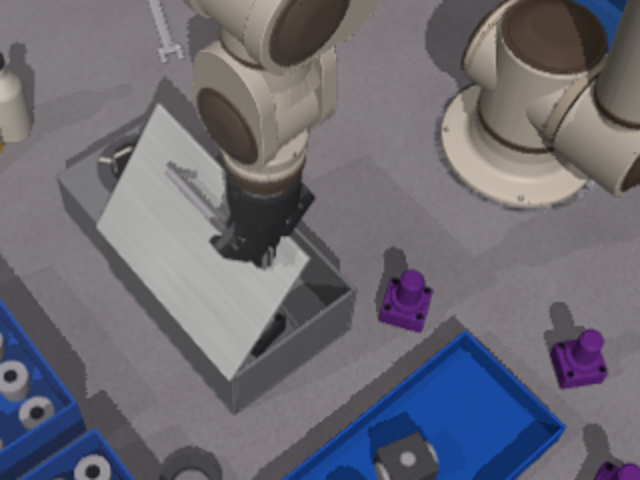

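The picture shows the lid following the shut fingers, at roughly 55°, with the fingertip on the plate at (268,255) beside the handle. Continuing.

Emit:
{"api": "apply_moves", "payload": {
  "commands": [
    [0.005, -0.006, 0, 0, -1],
    [0.01, -0.013, 0, 0, -1],
    [0.016, -0.0195, 0, 0, -1],
    [0.022, -0.0255, 0, 0, -1],
    [0.028, -0.0315, 0, 0, -1],
    [0.0345, -0.037, 0, 0, -1],
    [0.0415, -0.0425, 0, 0, -1],
    [0.0485, -0.0475, 0, 0, -1],
    [0.056, -0.052, 0, 0, -1],
    [0.0635, -0.056, 0, 0, -1],
    [0.0715, -0.0595, 0, 0, -1],
    [0.0795, -0.063, 0, 0, -1]
  ]
}}

```text
time: 14.25
ee_pos: [0.467, 0.0454, 0.1675]
tcp_rot: [-124.3, 89.8, 145.6]
wrist_force: [0.2, -0.8, 0.7]
opening: -0.0
```

```bash
python3 lid.py 16 14 12 10 8 6 5 4 3 2 1 0
```

```text
pos [0.467  0.0454 0.1675] jaw -0.2 q [ 5.5 -6.7 -8.6 88.3  0.1 95.6] shift [-0.1131  0.2227 -0.0004]  F [ 0.2 -0.8  0.7] open -0.0 t 14.25
16.0 [0.467 0.045 0.163] [ 0.0044 -0.0004  0.0004]
14.0 [0.465 0.045 0.158] [ 0.0099 -0.0021  0.0004]
12.0 [0.463 0.045 0.152] [ 0.0154 -0.0037  0.0004]
10.0 [0.462 0.045 0.147] [ 0.021  -0.005   0.0004]
8.0 [0.461 0.045 0.141] [ 0.0267 -0.0062  0.0004]
6.0 [0.46  0.045 0.135] [ 0.0324 -0.0072  0.0005]
5.0 [0.459 0.045 0.132] [ 0.0352 -0.0076  0.0005]
4.0 [0.459 0.045 0.129] [ 0.0381 -0.0079  0.0005]
3.0 [0.459 0.045 0.127] [ 0.0409 -0.0082  0.0005]
2.0 [0.458 0.045 0.124] [ 0.0438 -0.0085  0.0005]
1.0 [0.458 0.045 0.121] [ 0.0467 -0.0087  0.0005]
0.0 [0.458 0.045 0.118] [ 0.0496 -0.0089  0.0005]
```

Emit:
{"api": "apply_moves", "payload": {
  "commands": [
    [0.0045, 0, 0, 0, -1],
    [0.01, -0.002, 0, 0, -1],
    [0.0155, -0.0035, 0, 0, -1],
    [0.021, -0.005, 0, 0, -1],
    [0.0265, -0.006, 0, 0, -1],
    [0.0325, -0.007, 0, 0, -1],
    [0.036, -0.0075, 0, 0, -1],
    [0.039, -0.008, 0, 0, -1],
    [0.042, -0.008, 0, 0, -1],
    [0.0445, -0.0085, 0, 0, -1],
    [0.0465, -0.0085, 0, 0, -1],
    [0.0465, -0.0085, 0, 0, -1]
  ]
}}

```text
time: 15.45
ee_pos: [0.4583, 0.0455, 0.1208]
tcp_rot: [-122.8, 89.8, 147.1]
wrist_force: [-0.6, -0.8, 0.4]
opening: -0.0002
```

Emit:
{"api": "apply_moves", "payload": {
  "commands": [
    [0.001, 0, 0, 0, -1],
    [0.002, 0, 0, 0, -1],
    [0.003, 0, 0, 0, -1],
    [0.003, 0, 0, 0, -1]
  ]
}}

```text
time: 15.85
ee_pos: [0.4583, 0.0455, 0.1185]
tcp_rot: [-129.1, 89.8, 140.8]
wrist_force: [-2.6, -0.6, 6.8]
opening: 0.0002
```

Emit:
{"api": "apply_moves", "payload": {
  "commands": [
    [0.001, 0, 0, 0, -1],
    [0.002, 0, 0, 0, -1],
    [0.002, 0, 0, 0, -1]
  ]
}}

```text
time: 16.15
ee_pos: [0.4583, 0.0456, 0.1184]
tcp_rot: [-157.2, 89.9, 112.7]
wrist_force: [-6.7, -1.0, 16.5]
opening: -0.0001
```

```bash
cat > lc.py <<'E'
from h import *
plan([.458,.045,.25])
for n in ['scene','side']:
    X=cloud(shot(n)).reshape(-1,3)
    P=X[(X[:,0]>.43)&(X[:,0]<.6)&(X[:,1]>-.17)&(X[:,1]<.08)&(X[:,2]>.1)&(X[:,2]<.17)]
    m=abs(P[:,2]-np.median(P[:,2]))<.012; Q=P[m]
    A=np.c_[Q[:,:2]-[.5,-.05],np.ones(len(Q))]; k=np.linalg.lstsq(A,Q[:,2],rcond=None)[0]
    print(n,len(Q),'slope',k.round(4),'res',np.std(A@k-Q[:,2]))
E
python3 lc.py
```

```text
pos [0.4583 0.0456 0.1184] jaw -0.1 q [  5.6  -8.  -15.1  82.9   0.1  95.7] shift [-0.1316 -0.0004  0.0003]  F [-6.7 -1.  16.5] open -0.0001 t 16.15
scene 5169 slope [-1.000e-03 -1.000e-04  1.184e-01] res 0.0024352741076178034
side 3033 slope [-0.0025  0.0021  0.1203] res 0.0018777638484210896
```

Lid shut: 16 N downward gives no more motion, the plate is level within 0.15° and its top is at 0.118–0.120. Now retreating to look at the dial from above.

Emit:
{"api": "apply_moves", "payload": {
  "commands": [
    [-0.03, 0, 0, 0, -1],
    [-0.08, 0, 0, -0.15, -1],
    [-0.13, 0.01, 0.02, -0.3, 0],
    [-0.132, 0.02, 0.06, -0.45, 0],
    [-0.132, 0.03, 0.11, -0.6, 0],
    [-0.132, 0.04, 0.155, -0.75, 0],
    [-0.132, 0.05, 0.2, -0.9, 0],
    [-0.132, 0.057, 0.24, -1.05, 0],
    [-0.132, 0.057, 0.28, -1.2, 0],
    [-0.132, 0.057, 0.296, -1.35, 0],
    [-0.132, 0.057, 0.296, -1.5, 0],
    [-0.132, 0.057, 0.296, -1.57, 0]
  ]
}}

```text
time: 17.45
ee_pos: [0.5145, -0.2518, 0.2491]
tcp_rot: [121.4, 89.8, 121.4]
wrist_force: [-0.1, -0.8, 0.1]
opening: 0.0425
```

Emit:
{"api": "apply_moves", "payload": {
  "commands": [
    [0, 0, 0, 0, 0],
    [0, 0, 0, 0, 0],
    [0, 0, 0, 0, 0]
  ]
}}

```text
time: 17.75
ee_pos: [0.5146, -0.2517, 0.249]
tcp_rot: [122.8, 89.8, 122.7]
wrist_force: [-0.4, -0.1, -0.5]
opening: 0.0426
```

```bash
python3 lc.py; python3 - <<'E'
from h import *; import pickle
plan([.516,-.251,.105],80)
c=shot('wrist'); X=cloud(c); pickle.dump((c,X),open('w5.pkl','wb'))
for k in ['dial_grip','index']: print(k,cams.spot_in(k,'wrist')[:1])
B=X[(abs(X[...,0]-.517)<.05)&(abs(X[...,1]+.25)<.05)&(X[...,2]>.126)&(X[...,2]<.142)]
r=cv2.minAreaRect(B[:,:2].astype(np.float32)); print(len(B),np.median(B[:,2]),r)
cv2.imwrite('pics/w5.png',c['frame'])
E
```

```text
pos [ 0.5146 -0.2517  0.249 ] jaw 89.9 q [-26.1   8.8  16.3  97.6   0.1 -26. ] shift [-1.000e-04  2.966e-01 -5.710e-02]  F [-0.4 -0.1 -0.5] open 0.0426 t 17.75
scene 5608 slope [-0.0021 -0.0009  0.1185] res 0.0024645413144424055
side 4542 slope [-0.0029  0.0005  0.1203] res 0.0017940193499257487
pos [ 0.5146 -0.2517  0.2491] jaw 90.0 q [-26.1   8.8  16.3  97.6   0.1 -26.1] shift [0.1441 0.0003 0.0016] roll 0.174 or -2.968 F [ 0.7  0.9 -1. ] open 0.0429 t 17.85
dial_grip [{'rect': [272.1, 179.6, 358.4, 281.7], 'confidence': 0.69}]
index [{'rect': [247.0, 152.6, 382.7, 287.7], 'confidence': 0.65}]
1699 0.13383147946185087 ((0.5145385265350342, -0.2540740668773651), (0.014024513773620129, 0.06133522838354111), 84.65740203857422)
```

View pics/w5.png

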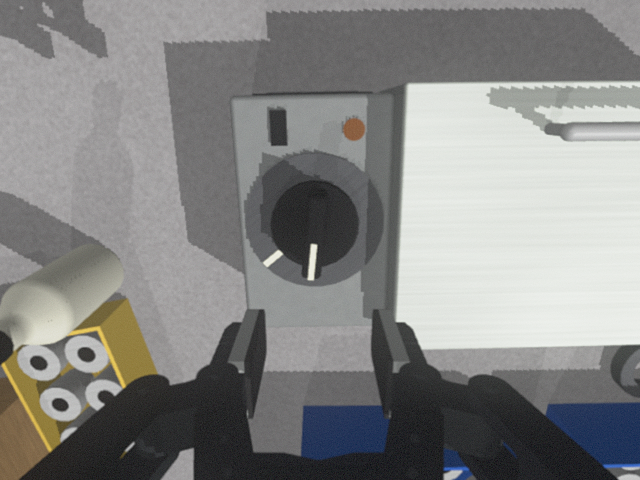

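The picture shows the pointer's white line from (314,245) to (311,280) and the ring mark from (283,252) to (265,264), so the turn is clockwise to the left. The lid is shut, at right.

```bash
cat > dial.py <<'E'
from h import *
import pickle
def ends(c,X,zlo,zhi,z,ctr):
    F=c['frame'].astype(int); m=(F.min(2)>150)&(abs(X[...,0]-ctr[0])<.065)&(abs(X[...,1]-ctr[1])<.065)&(X[...,2]>zlo)&(X[...,2]<zhi)
    n,l,s,_=cv2.connectedComponentsWithStats(m.astype(np.uint8)); 
    if n<2: return None
    i=1+s[1:,4].argmax(); v,u=np.nonzero(l==i); p=ray(c,np.c_[u,v],z)[:,:2]; q=p.mean(0); d=np.linalg.svd(p-q,full_matrices=False)[2][0]
    if d@(q-ctr)<0: d=-d
    return s[i],q,np.degrees(np.arctan2(d[1],d[0])),np.degrees(np.arctan2(*(q-ctr)[::-1])),p
def run(c,X):
    B=X[(abs(X[...,0]-.515)<.05)&(abs(X[...,1]+.253)<.05)&(X[...,2]>.127)&(X[...,2]<.142)]
    r=cv2.minAreaRect(B[:,:2].astype(np.float32)); ctr=np.array(r[0]); print('bar',r,len(B))
    # disc/index ring centre
    for n,a in (('pointer',(.12,.15,.134)),('mark',(.085,.105,.093))):
        e=ends(c,X,*a,ctr)
        if e: print(n,e[0],e[1].round(4),'line dir',e[2].round(2),'from bar centre',e[3].round(2))
if __name__=='__main__':
    run(*pickle.load(open('w5.pkl','rb')))
E
python3 dial.py
```

```text
bar ((0.5145385265350342, -0.2540740668773651), (0.014024513773620129, 0.06133522838354111), 84.65740203857422) 1691
pointer [308 244   9  36 222] [ 0.5304 -0.2558] line dir -5.5 from bar centre -6.19
mark [263 250  20  17 146] [ 0.5433 -0.2881] line dir -49.8 from bar centre -49.8
```

Emit:
{"api": "apply_moves", "payload": {
  "commands": [
    [0.03, -0.002, 0, 0.096, 0],
    [0.07, -0.002, 0, 0.096, 0],
    [0.105, -0.002, 0, 0.096, 0],
    [0.13, -0.002, 0, 0.096, 0],
    [0.141, -0.002, 0, 0.096, 0],
    [0.141, -0.002, 0, 0.096, -1],
    [0.141, -0.002, 0, 0.096, -1],
    [0.141, -0.002, 0, 0.096, -1],
    [0.141, -0.002, 0, 0.096, -1],
    [0.141, -0.002, 0, 0.096, -1],
    [0.141, -0.002, 0, 0.096, -1]
  ],
  "newtons": 40
}}

```text
time: 19.1
ee_pos: [0.5148, -0.254, 0.1096]
tcp_rot: [81.8, 89.9, 76.3]
wrist_force: [-2.7, -5.3, 5.2]
opening: 0.0136
```

```bash
python3 -c "
from h import *
plan([.5145,-.254,.108],40.2)"
```

```text
pos [ 0.5148 -0.254   0.1096] jaw 84.5 q [-26.3   7.6  -0.5  81.9   0.1 -20.8] shift [ 0.0016  0.     -0.0003] roll 0.773 or -2.368 F [-2.7 -5.3  5.2] open 0.0136 t 19.1
```

Emit:
{"api": "apply_moves", "payload": {
  "commands": [
    [0, 0, 0, 0.08, -1],
    [0, 0, 0, 0.17, -1],
    [0, 0, 0, 0.26, -1],
    [0, 0, 0, 0.35, -1],
    [0, 0, 0, 0.44, -1],
    [0, 0, 0, 0.53, -1],
    [0, 0, 0, 0.61, -1],
    [0, 0, 0, 0.68, -1],
    [0, 0, 0, 0.73, -1],
    [0, 0, 0, 0.773, -1],
    [0, 0, 0, 0.773, -1],
    [0, 0, 0, 0.773, -1]
  ]
}}

```text
time: 20.3
ee_pos: [0.5149, -0.2541, 0.1097]
tcp_rot: [113.3, 89.9, 63.6]
wrist_force: [-0.9, -2.5, -1.8]
opening: 0.0131
```

```bash
python3 -c "
from h import *
plan([.5145,-.254,.108],40.2);print(bot.get_obs()['torque'])"
```

```text
pos [ 0.5149 -0.2541  0.1097] jaw 40.3 q [-26.3   7.6  -0.5  81.9   0.1  23.4] shift [ 0.0017 -0.0002 -0.0003] roll 0.001 or -3.140 F [-0.9 -2.5 -1.8] open 0.0131 t 20.3
[-0.49042883  0.09889718 -0.08363737]
```

Jaw at 40.3°, as aimed. Releasing, rising and checking from above.

Emit:
{"api": "apply_moves", "payload": {
  "commands": [
    [0, 0, 0, 0, 0],
    [0, 0, 0, 0, 0],
    [0, 0, 0, 0, 0],
    [0, 0, 0, 0, 0],
    [-0.03, 0, 0, 0, 0],
    [-0.07, 0, 0, 0.1, 0],
    [-0.11, 0, 0, 0.1, 0],
    [-0.14, 0, 0, 0.1, 0],
    [-0.14, 0, 0, 0.1, 0],
    [-0.14, 0, 0, 0.1, 0],
    [-0.14, 0, 0, 0.1, 0]
  ]
}}

```text
time: 21.4
ee_pos: [0.5146, -0.254, 0.2484]
tcp_rot: [178.7, 89.9, 123.3]
wrist_force: [-0.7, -0.0, -0.0]
opening: 0.0428
```

```bash
python3 - <<'E'
from dial import *
c=shot('wrist'); X=cloud(c); plan([.5145,-.254,.108],40.2)
run(c,X); f=c['frame']; cv2.imwrite('pics/w6.png',cv2.resize(f[100:340,180:500],None,fx=2,fy=2)); pickle.dump((c,X),open('w6.pkl','wb'))
E
```

```text
pos [ 0.5145 -0.254   0.2483] jaw 34.6 q [-26.3   8.9  16.3  97.5   0.1  29.1] shift [1.403e-01 1.000e-04 3.000e-04] roll -0.099 or 3.043 F [-0.2 -1.  -0.4] open 0.0427 t 21.45
bar ((0.514613926410675, -0.2545505166053772), (0.013985485769808292, 0.061545100063085556), 40.30894470214844) 1700
pointer [316 245  10  36 221] [ 0.5248 -0.2669] line dir -49.34 from bar centre -50.57
mark [389 215  13  21 105] [ 0.5635 -0.2221] line dir -34.88 from bar centre 33.57
```

View pics/w6.png

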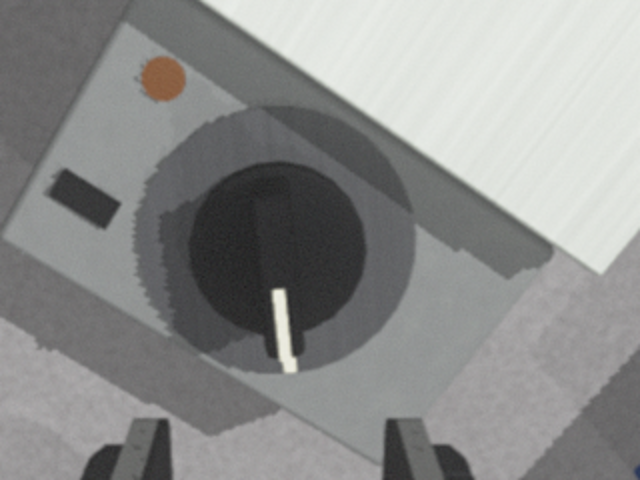

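The pointer line, (280,290)–(290,360), runs into the ring mark, which it mostly hides from this angle. I shift the camera along to see the whole mark.

Emit:
{"api": "apply_moves", "payload": {
  "commands": [
    [-0.01, 0, 0.05, 0, 0],
    [-0.02, 0, 0.1, 0, 0],
    [-0.02, 0, 0.1, 0, 0],
    [-0.02, 0, 0.1, 0, 0],
    [-0.02, 0, 0.1, 0, 0]
  ]
}}

```text
time: 21.95
ee_pos: [0.5707, -0.3358, 0.2674]
tcp_rot: [-170.5, 89.8, 134.1]
wrist_force: [1.0, -1.0, 0.1]
opening: 0.0427
```

```bash
python3 - <<'E'
from dial import *
c=shot('wrist'); X=cloud(c); plan([.5145,-.254,.108],40.2)
run(c,X); ctr=np.array([.5145,-.2543]); F=c['frame'].astype(int); pickle.dump((c,X),open('w7.pkl','wb'))
m=(F.min(2)>150)&(np.hypot(X[...,0]-ctr[0],X[...,1]-ctr[1])<.06)&(X[...,2]>.08)&(X[...,2]<.15)
n,l,s,k=cv2.connectedComponentsWithStats(m.astype(np.uint8)); print(s[1:].tolist())
u,v=map(int,proj(c,[[*ctr,.1]])[0]); print(u,v)
u=max(160,min(u,480));v=max(120,min(v,360)); cv2.imwrite('pics/w7.png',cv2.resize(c['frame'][v-120:v+120,u-160:u+160],None,fx=2,fy=2))
E
```

```text
pos [ 0.5706 -0.3355  0.2683] jaw 34.6 q [-3.050e+01  2.320e+01  3.610e+01  1.031e+02  1.000e-01  2.490e+01] shift [ 1.605e-01  1.000e-04 -9.850e-02] roll -0.098 or 3.044 F [ 0.2  1.1 -0.1] open 0.0427 t 22.0
bar ((0.5144786834716797, -0.25443145632743835), (0.014057958498597145, 0.06097029894590378), 40.30561447143555) 2080
pointer [316  90  11  45 311] [ 0.5247 -0.2667] line dir -49.54 from bar centre -50.17
mark [ 279   78  141  121 3471] [ 0.5642 -0.2716] line dir -102.51 from bar centre -19.02
[[239, 4, 64, 138, 915], [279, 78, 121, 92, 1421], [316, 90, 11, 46, 316]]
319 88
```

View pics/w7.png

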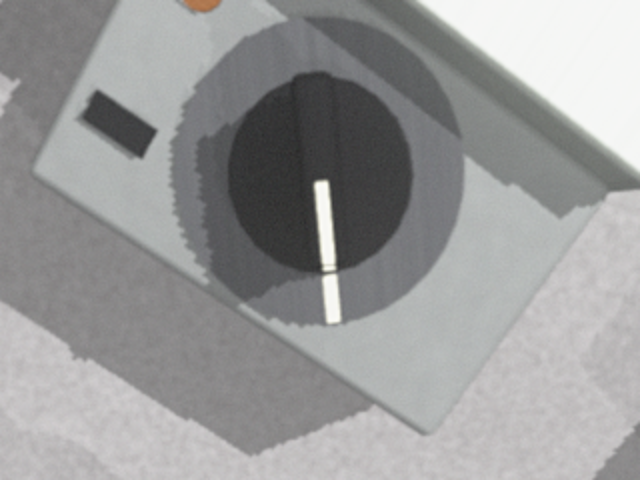

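The pointer line, (321,182)–(330,270), and the ring mark, (330,275)–(334,322), form one straight line. The gripper is clear and the lid is still shut, so I hand in.

```bash
python3 lc.py; python3 -c "
from workcell import bot
print(bot.job_done())"
```

```text
pos [ 0.5706 -0.3355  0.2683] jaw 34.6 q [-3.050e+01  2.320e+01  3.610e+01  1.031e+02  1.000e-01  2.490e+01] shift [ 0.0192  0.1233 -0.3771]  F [ 0.2  1.1 -0.1] open 0.0427 t 22.0
scene 5587 slope [-0.0003 -0.0011  0.1185] res 0.0024750281887452323
side 4526 slope [-0.0031  0.0004  0.1204] res 0.0017726000076858683
the job is handed in; nothing more can be done
None
```

The job is done and handed in at about 22 s of the 72 s allowed.

- **Holder:** I set the steel holder down upright in the pan. It stood within about 1 mm of the pan's centre, and its top measured at the expected height. That was checked before the lid closed; inside the shut box it can no longer be seen.
- **Lid:** I pushed it shut with the closed fingertips. The last press was about 16 N and the lid moved no further. Both fixed cameras show it level, with its top at the expected height.
- **Dial:** I turned it about 44° clockwise. The bar then measured −49.7° against −49.8° for the ring mark, and the last close-up shows the pointer line and the mark as one straight line.

I touched none of the other loose parts, and the gripper was clear of everything at hand-in. None of the checks failed. One automatic reading of the ring mark, from the last camera pose, picked up the bright console instead of the mark. I used the picture and the earlier reading in its place.

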